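Clamp a painting panel in the studio vice until the slip clutch clicks

ROBOT

A 6-joint arm with a two-finger parallel gripper is mounted at the origin on the work surface. World frame = base frame: x ahead of the robot, y to its left, z up, the work surface at z = 0. Lengths are in mm, angles in rad, forces in N, time in s.
With the tool pointing down it reaches from about 300 to 850 mm from the base axis. Payload 5.4 kg.
Tool frame: the origin (TCP) lies midway between the tips of the shut fingers; the grasp point (between the pads) lies 19 mm behind it; z points along the fingers, y is the line along which they close (so a half turn about z gives the same grasp; the last joint's range is limited). The gripper opens to 85 mm and grips with 20 to 120 N. Pads are 22 mm wide; open, the fingers measure 114 mm over their backs; the gripper's body (76 mm by 85 mm) begins 54 mm behind the grasp point. The pads swing forward as they close: fully open they stand 13 mm farther back than shut.
Start: joints at [0.921, 0.158, 1.597, -0, 1.386, -0.21], TCP at [244.818, 520.26, 231.299] pointing down, gripper open.
Joint ranges: [-2.91, 2.91], [-0.94, 2.29], [0.18, 2.7], [-1.29, 4.43], [0.17, 2.64], [-3, 3]. Speed limits (rad/s): [2.57, 2.57, 3.14, 3.14, 3.14, 3.14].

INTERFACE

Orientations are given as a unit quaternion [w, x, y, z].
In Python, from rig import sense, read_camera, sign_off gives the robot as it stands.
- The arm moves only by the tool jog_arm, never from a script. Its argument "plan" is one flat list of numbers, 6 for each row, row after row: the shift along the tool's x, y, z as a fraction of full scale, then the turn, a rotation vector about the tool's x, y, z as a fraction of full scale. A call has 1 to 12 rows; each row shifts and turns the commanded pose from where the row before left it, along the tool's axes as they then stand; what a row does not reach is not made up. Full scale, the value 1, is 20 mm for a shift and pi rad for a turn. A row lasts 1/8 s, in which the tool goes at most 62.5 mm and 10.7 degrees, less where a joint would pass 70% of its speed; a pose out of reach is approached as far as the arm can. A call with a number of a shift or a turn outside -1 to 1 is refused whole. A call with a gripper value outside its range is refused whole. "fingers" is the closure, from 0 (fully open) to 1 (shut), set as the call begins (left out, the last holds). The fingers move at their own pace and stop on an object; "grip_force" is the grip in N (left out, the last holds). Time passes only in rows, so rows that do not move let the fingers close. It gives the time, the measured TCP pose, the force, the opening and the grip force at its end, in the units of the state.
- sense(): the state, without advancing time (a new reading comes with each control period).
- read_camera(name): name is "scene" or "side" or "wrist"; returns a dict with "image" (400x640x3 uint8, red, green, blue), "K" (3x3 intrinsics, pixels), "distortion" ([k1, k2, p1, p2, k3] as OpenCV has them; the pictures are not rectified), "R" (3x3) and "t" (3): a world point X has camera coordinates R X + t; the wrist camera has in their place "hand_eye" (4x4, takes a point from camera to tool coordinates, whose origin is the TCP and whose axes are the flange's). Camera axes: x right, y down, z forward; pixel columns grow to the right and rows downward; lengths in mm; the calibration is good to about 2 mm. A picture is of the moment at which its call begins: read the wrist's pose just before it. There is no depth.
- sign_off(): hands the job in; it is judged then, once.
The state is a dict: "t": time; "joint_positions": joint angles; "joint_vel": joint speeds; "tau": joint torques, N m; "position": TCP position; "orientation": TCP orientation; "wrist_force": force on the tool from outside, world axes, zero at the start; "ft_torque": the same for the moment, N m; "opening": finger opening in mm; "finger_force": force on a finger pad.
Only numpy, scipy, OpenCV 4.12 (cv2) and the standard library are available. Lean on these libraries where they do the work, as an engineer would, in place of code of your own. Each camera call takes 0.05 s, during which the arm holds its last target. There are 200 camera calls.

TASK

First push the wooden painting panel along the bed of the bench vice until its end is against the end stop. Then close the jaw by turning the black wing handle clockwise (seen from above) until the panel is clamped squarely between jaw and fence and the handle's slip clutch has clicked at least three times. Leave the panel clamped, and leave the other things on the table where they are.

Things in the scene. Friction and masses are not known exactly. Their poses are not given: they have to be found in the camera images.
- vice: Bench vice, fixed. Origin on the table top; its +x points across the bed from handle to fence, +y along the bed to the end stop, z up. Grey painted bed plate x -130 to +110, y -150 to +130 mm, top 12 mm above the table; its -y end is open. Aluminium gear housing under the handle: x -125 to -65, y -15 to +55, top 48 mm high. Handle axis at x -95, y +20.
- fence_face (a point): Middle of the upper edge of the inner face of the dark steel fence, at x = +85, y = 0 mm in the vice's frame, 50 mm above the table. The fence runs y -110 to +110 and is 20 mm thick.
- stop_face (a point): Middle of the upper edge of the inner face of the dark steel end stop, at x = +42, y = +110 mm in the vice's frame, 45 mm above the table. The stop spans x -20 to +105 and is 20 mm thick.
- panel: Loose painting panel (plywood, white top with paint patches), 90 (x) by 160 (y) by 40 mm high, 0.25 to 0.5 kg, lying in the vice between jaw and fence, its long side along the bed, 25 to 75 mm short of the stop, up to 0.06 rad askew. Origin: centre of its underside. Clamped home: x +40, y +30, z +12 mm in the vice's frame. A few N on its -y end face slide it.
- jaw (a joint): Travel in m of the dark steel jaw towards the fence; its face is at vice x = -40 mm + travel. Starts between 0 and 0.014, reads 0.035 when the panel is tight on the fence. Jaw 20 mm thick, y -40 to +80 mm in the vice's frame. Geared to the collar, 15 mm per rad; it clamps with about 16 N.
- jaw_face (a point): Middle of the upper edge of the jaw's clamping face, 49 mm above the table.
- collar (a joint): Angle in rad of the steel collar under the handle (42 mm diameter, 49 to 67 mm above the table, a small pointer reaching 43 mm from the axis). It drives the jaw, grows clockwise from above as the jaw closes, and stops when the jaw is tight (about 2.33).
- handle (a joint): Slip in rad of the handle on the collar: 0 at first, grows clockwise. Both turn as one until the jaw is tight; then the clutch slips at a steady 0.25 N m (5 N at 48 mm from the axis) while jaw and collar stand still. Each 0.52 rad (30 deg) of slip is one click; clicks are not felt or heard, only seen as this turning. More slip does no harm. Anticlockwise opens the jaw.
- handle_top (a point): Centre of the handle's top, on its upright axis, 100 mm above the table. A straight black bar through a round hub (38 mm diameter): two equal wings reach 69 mm from the axis, 14 mm thick, round ends 22 mm across, 76 to 100 mm above the table. Below 76 mm the space under the wings is free down to 52 mm, but for the collar. A closed gripper let down beside a wing can push it round.
- handle_tip (a point): Centre of the top of the round end of one wing, 58 mm from the axis, 100 mm above the table. The other wing lies opposite.
- tumbler: Bystander, not to be disturbed: red plastic tumbler, 90 mm across, 120 mm high. Origin: on its underside.
- paint_a: Bystander, not to be disturbed: small blue paint bottle, 48 mm across, 100 mm high. Origin: on its underside.
- paint_b: Bystander, not to be disturbed: small paint jar, 52 mm across, 90 mm high, beyond the vice. Origin: on its underside.
- bowl: Bystander, not to be disturbed: black bowl, 110 mm across, 40 mm high. Origin: on its underside.
- tub: Bystander, not to be disturbed: white tub, 90 mm across, 60 mm high. Origin: on its underside.
- brush: Bystander, not to be disturbed: paint brush 160 mm long, lying beside the vice near its open end, about 20 mm high at most. Origin: its middle, on its underside.
- sand_block: Bystander, not to be disturbed: cork sanding block 70 x 40 x 30 mm, lying beside the vice past the end-stop side. Origin: on its underside.
Mind the look-alikes: they are no part of the job. There is more than one size of the panel; the one meant has the size given above.

How it is judged:
By the outcome, as a careful person would: the job done as asked, in the order asked, and still so for the second after the job is handed in, with the robot touching nothing.
It also fails if it takes over 54 s, if anything falls off the work surface, if the arm or the gripper's body presses on something with over 40 N, if the wrist force passes 120 N, or if a joint passes its speed limit or range.

## Working session

There is one attempt and no reset: what is moved stays moved. The work goes in short steps, Python scripts to look and compute and a tool call to move; the robot and the scene stay as the last step left them, time stands still between calls to the robot, and variables do not carry over. Pictures are saved under pics/ and viewed, at most 10 in all, crops included, and the job is handed in when it is done.

Besides the shell and the picture viewer there is one more tool, called after ">>>" in YAML: its name, and indented under it one key for each argument. jog_arm: Moves the arm, as the interface text tells. Its arguments: {"type":"object","properties":{"plan":{"type":"array"},"fingers":{"type":"number"},"grip_force":{"type":"number"}},"required":["plan"]}

```bash
ls; mkdir -p pics
python3 - <<'E'
from rig import sense, read_camera
import cv2,pickle
s=sense();print(s)
for n in("scene","side"):
    c=read_camera(n);pickle.dump(c,open(n+'.pkl','wb'));cv2.imwrite(f'pics/{n}0.png',c['image'][...,::-1]);print(n,c['K'],c['distortion'],c['R'],c['t'])
E
```

```text
pics
{'t': 0.0, 'joint_positions': array([ 9.20915342e-01,  1.59059077e-01,  1.59822755e+00, -5.45693043e-06,
        1.38619331e+00, -2.10083819e-01]), 'joint_vel': array([-0.00189365,  0.0006609 , -0.00012467,  0.00078582, -0.00150641,
        0.0005546 ]), 'tau': array([-2.26652664e-04, -3.96003771e+01, -3.31428266e+01, -3.98115762e-04,
        8.60139728e-03,  3.98232743e-06]), 'position': array([244.45308331, 519.79085137, 230.31360617]), 'orientation': array([-3.90924157e-04,  2.18130061e-01,  9.75919252e-01, -8.58863002e-04]), 'wrist_force': array([ 0.61877892, -0.36064314, -0.2583072 ]), 'ft_torque': array([ 0.02616364,  0.00901858, -0.01746493]), 'finger_force': 0.0, 'opening': 85.57694037112397}
scene [[373.12563586   0.         317.97063915]
 [  0.         373.12563586 202.02946615]
 [  0.           0.           1.        ]] [-0.04771141  0.          0.          0.          0.        ] [[ 0.5876487   0.8090754   0.00812381]
 [ 0.54589597 -0.38904503 -0.74205226]
 [-0.5972157   0.4405008  -0.67029281]] [-295.60714676 -237.08009751 1472.89330217]
side [[415.41178282   0.         319.45611939]
 [  0.         415.41178282 196.18747832]
 [  0.           0.           1.        ]] [-0.08945737  0.          0.          0.          0.        ] [[ 0.959279   -0.2818332   0.01881113]
 [-0.17593538 -0.64827839 -0.74079813]
 [ 0.22097636  0.70732254 -0.67146428]] [-498.35934374  165.11309653 1116.30509161]
```

View pics/scene0.png

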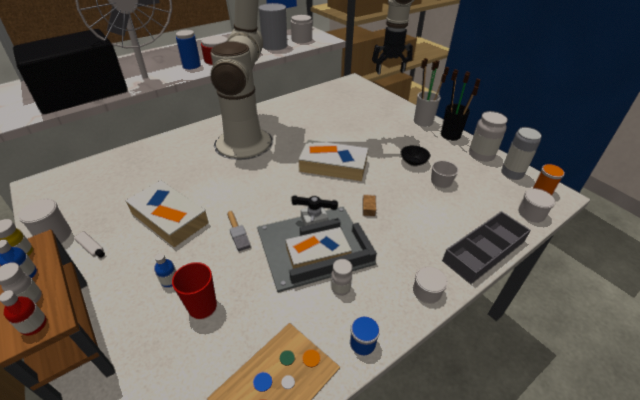

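View pics/side0.png

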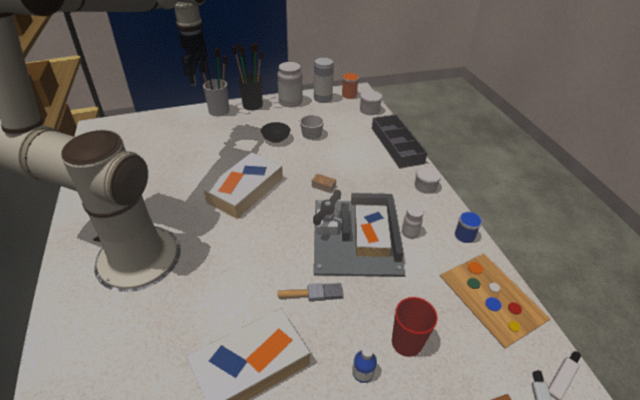

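The scene view shows the vice at about (318,248), handle (314,202). The side view shows the vice at (358,235), handle (325,207), and the tumbler and brush on the open end side. I'll enlarge both.

Run:
```python
import cv2
a=cv2.imread('pics/scene0.png')[185:295,250:390];cv2.imwrite('pics/sc.png',cv2.resize(a,None,fx=5,fy=5,interpolation=cv2.INTER_CUBIC))
a=cv2.imread('pics/side0.png')[180:285,300:430];cv2.imwrite('pics/si.png',cv2.resize(a,None,fx=5.5,fy=5.5,interpolation=cv2.INTER_CUBIC))
```

```text
(no output)
```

View pics/sc.png

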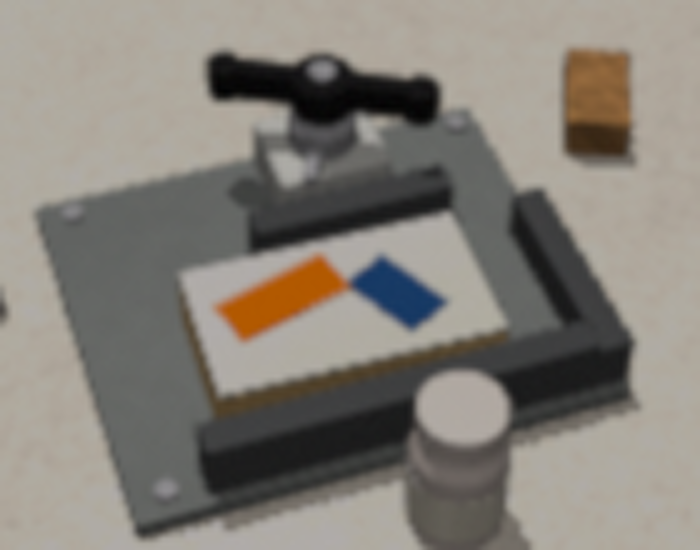

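View pics/si.png

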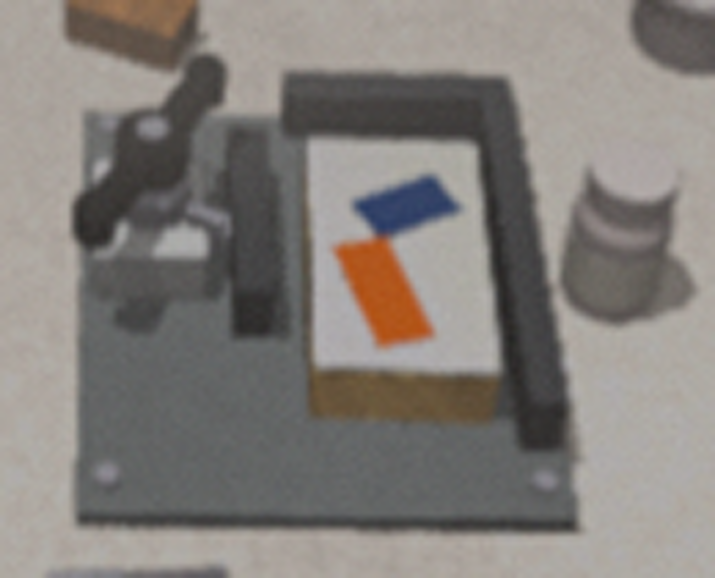

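The crops give clear bed corners, fence/stop corners, panel corners and handle hub/tips. I'll fit the poses from these.

```bash
cat > h.py <<'E'
import numpy as np,cv2,pickle
from scipy.optimize import least_squares
cams={n:pickle.load(open(n+'.pkl','rb')) for n in('scene','side')}
def proj(n,X):
    c=cams[n];r=cv2.Rodrigues(np.array(c['R']))[0]
    return cv2.projectPoints(np.array(X,float).reshape(-1,1,3),r,np.array(c['t'],float),np.array(c['K']),np.array(c['distortion']))[0][:,0]
def px(n,u,v):
    f,o=(5,(250,185)) if n=='scene' else (5.5,(300,180))
    return np.array([(u+.5)/f-.5+o[0],(v+.5)/f-.5+o[1]])
def ray(n,p,z):
    c=cams[n];q=cv2.undistortPoints(np.array(p,float).reshape(1,1,2),np.array(c['K']),np.array(c['distortion']))[0,0]
    R=np.array(c['R']);C=-R.T@c['t'];d=R.T@[q[0],q[1],1];return (C+d*(z-C[2])/d[2])[:2]
def tf(p,P):
    P=np.atleast_2d(np.array(P,float));c,s=np.cos(p[2]),np.sin(p[2])
    return np.c_[p[0]+c*P[:,0]-s*P[:,1],p[1]+s*P[:,0]+c*P[:,1],P[:,2]]
def inv(p,xy):
    c,s=np.cos(p[2]),np.sin(p[2]);d=np.array(xy)-p[:2];return np.array([c*d[0]+s*d[1],-s*d[0]+c*d[1]])
def fit(obs,p0):
    def f(p): return np.concatenate([(proj(n,tf(p,P))-px(n,*uv))[0] for n,P,uv in obs])
    r=least_squares(f,p0,x_scale=[100,100,1],loss='soft_l1');return r.x,f(r.x).reshape(-1,2).round(1)
E
python3 - <<'E'
from h import *
obs=[('scene',(-130,-150,12),(38,212)),('scene',(-130,130,12),(470,112)),('scene',(110,-150,12),(140,525)),
('side',(-130,-150,12),(80,517)),('side',(110,-150,12),(577,522)),('side',(-130,130,12),(85,112)),
('side',(85,-110,50),(520,410)),('side',(105,-110,50),(565,405)),('side',(-20,110,45),(283,105)),('side',(-20,130,45),(283,73)),('scene',(-20,130,45),(540,190)),
('scene',(-95,20,100),(322,68)),('side',(-95,20,100),(151,127))]
v,r=fit(obs,[560,200,0.3]);print('vice',v);print(r.tolist())
C=[(-45,-80,52),(45,-80,52),(-45,80,52),(45,80,52)]
po=[('scene',c,u) for c,u in zip(C,[(180,270),(218,395),(450,212),(508,332)])]+[('side',c,u) for c,u in zip(C,[(310,370),(500,375),(307,138),(478,140)])]
p,r=fit(po,v.copy());print('panel',p,inv(v,p[:2]),p[2]-v[2]);print(r.tolist())
for n,us in(('scene',[(322,68),(228,66),(425,88)]),('side',[(151,127),(97,210),(207,70)])):
    for u in us: print(n,inv(v,ray(n,px(n,*u),100)))
for n,us in(('scene',[(250,230),(447,180)]),('side',[(270,310),(277,140)])):
    for u in us: print(n,'jaw',inv(v,ray(n,px(n,*u),49)))
np.save('v.npy',v);np.save('p.npy',p)
for nm,q in dict(tumbler=(414,330),brush1=(282,294),brush2=(342,292),paint_a=(365,365),paint_b=(411,225),sand=(323,183)).items(): print(nm,inv(v,ray('side',q,20)))
print(tf(v,[[-95,20,100],[40,-50,52],[85,0,50]]))
E
```

```text
vice [ 6.14493192e+02 -8.16664001e+01 -2.96996833e-01]
[[-0.9, -1.5], [-0.4, -1.5], [-1.4, -0.1], [-1.3, -0.7], [0.3, -0.0], [-0.2, -0.2], [1.5, -1.0], [0.9, -0.0], [0.5, -1.7], [0.2, -0.3], [0.3, -1.2], [-0.1, 0.8], [0.1, 0.9]]
panel [ 6.41403275e+02 -1.02213101e+02 -3.35366178e-01] [ 31.74493987 -11.77192785] -0.038369345466190696
[[-0.6, -0.1], [-0.3, -0.2], [0.4, -0.2], [-0.1, -1.0], [0.6, -0.8], [0.2, -0.1], [0.3, -0.2], [0.0, 0.9]]
scene [-98.20983163  21.39859164]
scene [-117.04998234  -29.55755596]
scene [-63.27144334  71.69655266]
side [-95.39028174  23.71837162]
side [-121.54178426  -35.64374198]
side [-66.42382094  67.62531797]
scene jaw [-35.04757246 -42.51169645]
scene jaw [-36.9370467   77.39413806]
side jaw [-35.3741819  -51.75496873]
side jaw [-26.71477437  70.27921916]
tumbler [ 107.78996733 -315.93876945]
brush1 [-204.08728521 -222.83216785]
brush2 [ -56.33966458 -213.22286831]
paint_a [ -11.57362461 -402.01049051]
paint_b [150.55616592  22.15054455]
sand [-105.44660274  201.18705486]
[[ 529.50531958  -34.74027147  100.        ]
 [ 638.10948689 -141.1833776    52.        ]
 [ 695.77186447 -106.54163671   50.        ]]
```

>>> jog_arm:
  plan: [0, 0, 0, 0, 0, 0.0568, 0, 0, 0, 0, 0, 0.0568, 0, 0, 0, 0, 0, 0.0568, 0, 0, 0, 0, 0, 0.0568, 0, 0, 0, 0, 0, 0.0568, 0, 0, 0, 0, 0, 0.0568, 0, 0, 0, 0, 0, 0.0568, 0, 0, 0, 0, 0, 0.0568, -1, 0.95, 0, 0, 0, 0, -1, 0.95, 0, 0, 0, 0, -1, 0.95, 0, 0, 0, 0, -1, 0.95, 0, 0, 0, 0]
  fingers: 0.5

```text
t: 1.6
position: [294.2, 420.5, 230.8]
orientation: [0.0, 0.804, 0.595, -0.0]
wrist_force: [0.7, 0.4, -0.5]
opening: 42.9
finger_force: 0.0
```

>>> jog_arm:
  plan: [-1, 0.95, 0, 0, 0, 0, -1, 0.95, 0, 0, 0, 0, -1, 0.95, 0, 0, 0, 0, -1, 0.95, 0, 0, 0, 0, -1, 0.95, 0, 0, 0, 0, -1, 0.95, 0, 0, 0, 0, -1, 0.95, 0, 0, 0, 0, -1, 0.95, 0, 0, 0, 0, -1, 0.95, 0, 0, 0, 0, -1, 0.95, 0, 0, 0, 0, -1, 0.95, 0, 0, 0, 0, -1, 0.95, 0, 0, 0, 0]

```text
t: 3.1
position: [442.1, 124.6, 230.9]
orientation: [-0.0, 0.804, 0.595, -0.0]
wrist_force: [-0.2, 0.3, -1.0]
opening: 42.6
finger_force: 0.0
```

>>> jog_arm:
  plan: [-1, 0.95, 0, 0, 0, 0, -1, 0.95, 0, 0, 0, 0, -1, 0.95, 0, 0, 0, 0, -1, 0.95, 0, 0, 0, 0, -1, 0.95, 0, 0, 0, 0, -1, 0.95, 0, 0, 0, 0, -1, 0.95, 0, 0, 0, 0, -1, 0.95, 0, 0, 0, 0, -1, 0.95, 0, 0, 0, 0, -1, 0.95, 0, 0, 0, 0, 0, 0, 0, 0, 0, 0, 0, 0, 0, 0, 0, 0]

```text
t: 4.6
position: [564.8, -120.7, 230.8]
orientation: [-0.001, 0.804, 0.595, -0.0]
wrist_force: [-0.3, 0.4, -0.1]
opening: 42.7
finger_force: 0.0
```

```bash
cat >> h.py <<'E'
def look(name):
    from rig import sense,read_camera
    from scipy.spatial.transform import Rotation as Ro
    s=sense();c=read_camera('wrist');w,x,y,z=s['orientation']
    T=np.eye(4);T[:3,:3]=Ro.from_quat([x,y,z,w]).as_matrix();T[:3,3]=s['position']
    M=np.linalg.inv(T@np.array(c['hand_eye']));c['R'],c['t']=M[:3,:3],M[:3,3]
    pickle.dump(c,open(name+'.pkl','wb'));cams[name]=c
    cv2.imwrite(f'pics/{name}.png',c['image'][...,::-1]);return c
def where(v):
    from rig import sense
    from scipy.spatial.transform import Rotation as Ro
    s=sense();w,x,y,z=s['orientation'];R=Ro.from_quat([x,y,z,w]).as_matrix()
    print('t',s['t'],'vice',inv(v,s['position'][:2]).round(1),'z',s['position'][2].round(1),'yang',np.arctan2(R[1,1],R[0,1]).round(4),'tilt',R[:2,2].round(4),'F',s['wrist_force'].round(1),'open',s['opening'],'q',s['joint_positions'].round(2));return s
E
python3 - <<'E'
from h import *
v=np.load('v.npy');where(v);look('w1')
E
```

```text
t 4.6 vice [-36.  -51.9] z 230.8 yang -0.2964 tilt [-0.0011  0.0009] F [-0.3  0.4 -0.1] open 42.67047329286809 q [-0.42  0.17  1.59  0.    1.39 -0.12]
```

View pics/w1.png

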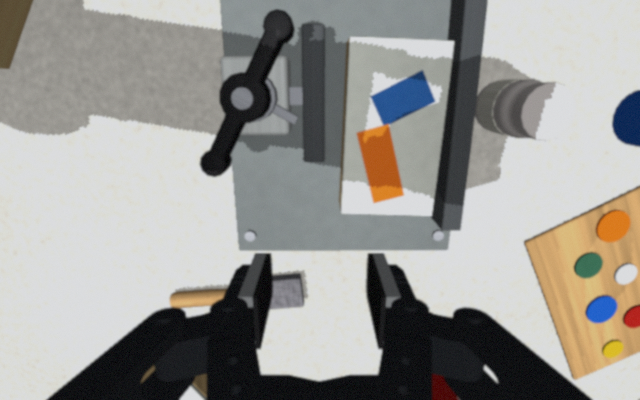

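The wrist view shows the bed front corners at (240,249) and (447,249), panel top corners at (342,213), (349,38), (454,41) and (433,216), the hub at (242,98), and tips at (278,25) and (215,162).

Run:
```python
from h import *
v=np.load('v.npy')
n='w1';cams[n]=pickle.load(open('w1.pkl','rb'))
R=lambda u,z:inv(v,ray(n,u,z)).round(1)
print('bed',R((240,249),12),R((447,249),12))
print('panel',[R(u,52) for u in[(342,213),(433,216),(349,38),(454,41)]])
print('hub tips',[R(u,100) for u in[(242,98),(278,25),(215,162)]])
print('jaw',[R(u,49) for u in[(325,160),(325,25)]],'fence',R((433,228),50),R((452,10),50))
print('brush',R((303,273),20),R((172,300),15),R((303,308),20))
```

```text
bed [-127.3 -149.5] [ 110.1 -149.3]
panel [array([-14.4, -90.9]), array([ 75.7, -94. ]), array([-11.6,  67.2]), array([78.6, 65.8])]
hub tips [array([-95.4,  19. ]), array([-66.5,  69.8]), array([-120.2,  -30.3])]
jaw [array([-31.3, -38.9]), array([-32. ,  77.8])] fence [  77.7 -107.6] [75.2 90.5]
brush [ -55.2 -175.6] [-214.2 -216.5] [ -55.8 -222.7]
```

>>> jog_arm:
  plan: [-0.88, 0.85, 0, 0, 0, 0, -0.88, 0.85, 0, 0, 0, 0, -0.88, 0.85, 0, 0, 0, 0, -0.88, 0.85, 0, 0, 0, 0, 0, 0, 1, 0, 0, 0, 0, 0, 1, 0, 0, 0, 0, 0, 1, 0, 0, 0, 0, 0, 1, 0, 0, 0, 0, 0, 1, 0, 0, 0, 0, 0, 1, 0, 0, 0, 0, 0, 0, 0, 0, 0]

```text
t: 6.02
position: [608.4, -207.8, 108.7]
orientation: [-0.002, 0.804, 0.595, -0.001]
wrist_force: [0.8, -0.3, -0.1]
opening: 42.6
finger_force: 0.0
```

>>> jog_arm:
  plan: [0, 0, 1, 0, 0, 0, 0, 0, 1, 0, 0, 0, 0, 0, 1, 0, 0, 0, 0, 0, 1, 0, 0, 0, 0, 0, 0.4, 0, 0, 0, 0, 0, 0, 0, 0, 0]

```text
t: 6.78
position: [609.4, -208.4, 22.5]
orientation: [-0.001, 0.804, 0.595, -0.0]
wrist_force: [0.9, -0.3, 0.7]
opening: 42.5
finger_force: 0.0
```

>>> jog_arm:
  plan: [0.4, 0, 0, 0, 0, 0, 0.3, 0, 0, 0, 0, 0, 0.25, 0, 0, 0, 0, 0, 0.25, 0, 0, 0, 0, 0, 0.25, 0, 0, 0, 0, 0, 0.25, 0, 0, 0, 0, 0, 0.25, 0, 0, 0, 0, 0, 0.25, 0, 0, 0, 0, 0, 0.25, 0, 0, 0, 0, 0]

```text
t: 7.9
position: [624.1, -161.5, 23.3]
orientation: [0.0, 0.804, 0.595, -0.0]
wrist_force: [-1.2, -3.6, 2.6]
opening: 42.9
finger_force: 2.0
```

Run:
```python
from h import *
v=np.load('v.npy');where(v)
```

```text
t 7.9 vice [ 32.6 -73.5] z 23.3 yang -0.2966 tilt [-0.0001 -0.0001] F [-1.2 -3.6  2.6] open 42.91482901862535 q [-0.44  0.56  1.52 -0.    1.06 -0.14]
```

>>> jog_arm:
  plan: [0.15, 0, 0, 0, 0, 0, 0.15, 0, 0, 0, 0, 0, 0.15, 0, 0, 0, 0, 0, 0.1, 0, 0, 0, 0, 0]

```text
t: 8.4
position: [627.3, -151.0, 23.3]
orientation: [-0.0, 0.804, 0.595, -0.0]
wrist_force: [-1.5, -3.5, 2.7]
opening: 42.5
finger_force: 1.9
```

>>> jog_arm:
  plan: [0.06, 0, 0, 0, 0, 0, 0.06, 0, 0, 0, 0, 0]

```text
t: 8.65
position: [627.9, -149.2, 23.3]
orientation: [0.0, 0.804, 0.595, -0.0]
wrist_force: [-2.1, -7.0, 2.3]
opening: 42.4
finger_force: 3.6
```

Run:
```python
from h import *
v=np.load('v.npy');where(v)
```

```text
t 8.65 vice [ 32.6 -60.6] z 23.3 yang -0.2964 tilt [-0.0002 -0.0006] F [-2.1 -7.   2.3] open 42.3544496628515 q [-0.42  0.56  1.52 -0.    1.06 -0.12]
```

Force is rising at the expected position; nudge on until both corners are firmly home.

>>> jog_arm:
  plan: [0.06, 0, 0, 0, 0, 0, 0.04, 0, 0, 0, 0, 0]

```text
t: 8.9
position: [628.2, -149.2, 23.3]
orientation: [0.001, 0.804, 0.595, -0.001]
wrist_force: [-2.5, -11.6, 1.6]
opening: 43.2
finger_force: 6.3
```

>>> jog_arm:
  plan: [0.04, 0, 0, 0, 0, 0, 0, 0, 0, 0, 0, 0]

```text
t: 9.15
position: [628.3, -149.2, 23.3]
orientation: [0.002, 0.804, 0.595, -0.002]
wrist_force: [-3.7, -12.6, 2.3]
opening: 42.8
finger_force: 6.7
```

>>> jog_arm:
  plan: [-0.5, 0, 0, 0, 0, 0, -0.5, 0, 0, 0, 0, 0, 0, 0, -1, 0, 0, 0, 0, 0, -1, 0, 0, 0, 0, 0, -1, 0, 0, 0, 0, 0, -1, 0, 0, 0, 0, 0, -1, 0, 0, 0, 0, 0, -1, 0, 0, 0]

```text
t: 10.15
position: [623.0, -165.3, 144.8]
orientation: [0.0, 0.804, 0.595, 0.0]
wrist_force: [-0.7, 1.1, -0.1]
opening: 42.9
finger_force: 0.0
```

>>> jog_arm:
  plan: [0.97, -0.82, 0, 0, 0, 0, 0.97, -0.82, 0, 0, 0, 0, 0.97, -0.82, 0, 0, 0, 0, 0.97, -0.82, 0, 0, 0, 0, 0.97, -0.82, 0, 0, 0, 0, 0.97, -0.82, 0, 0, 0, 0, 0.97, -0.82, 0, 0, 0, 0, 0.97, -0.82, 0, 0, 0, 0, 0, 0, 0, 0, 0, -0.0562, 0, 0, 0, 0, 0, -0.0562, 0, 0, 0, 0, 0, -0.0562]
  fingers: 1

```text
t: 11.52
position: [542.5, 22.3, 143.4]
orientation: [-0.0, 0.618, 0.786, -0.0]
wrist_force: [-0.1, 0.2, 0.1]
opening: -0.0
finger_force: 0.0
```

>>> jog_arm:
  plan: [0, 0, 0, 0, 0, -0.0562, 0, 0, 0, 0, 0, -0.0562, 0, 0, 0, 0, 0, -0.0562, 0, 0, 0, 0, 0, -0.0562, 0, 0, 0, 0, 0, -0.0562, 0, 0, 0, 0, 0, -0.0562, 0, 0, 0, 0, 0, -0.0562, 0, 0, 0, 0, 0, -0.0562, 0, 0, 0, 0, 0, -0.0562, 0, 0, 0, 0, 0, -0.0562, 0, 0, 0, 0, 0, -0.0562, 0, 0, 0, 0, 0, -0.0562]

```text
t: 13.02
position: [542.5, 22.2, 143.4]
orientation: [-0.0, -0.383, 0.924, 0.0]
wrist_force: [-0.5, 0.1, -0.1]
opening: -0.0
finger_force: 0.0
```

Run:
```python
from h import *
from rig import read_camera
v=np.load('v.npy');where(v);look('w2')
c=read_camera('side')
a=cv2.resize(c['image'][180:285,290:430,::-1],None,fx=4,fy=4,interpolation=cv2.INTER_CUBIC)
b=cv2.resize(cv2.imread('pics/w2.png'),(640,400))[:, 40:]
w=np.zeros((600,780,3),np.uint8);w[:420,:]=0
w[:180,:240]=cv2.resize(a,(240,180));w[190:590,:600]=b
w[:,:]=w
cv2.imwrite('pics/m2.png',w)
```

```text
t 13.025 vice [-99.2  78.2] z 143.4 yang 2.3579 tilt [-0.0001  0.    ] F [-0.5  0.1 -0.1] open -0.022467034517773647 q [-0.18  0.16  1.78  0.    1.21 -2.54]
```

View pics/m2.png

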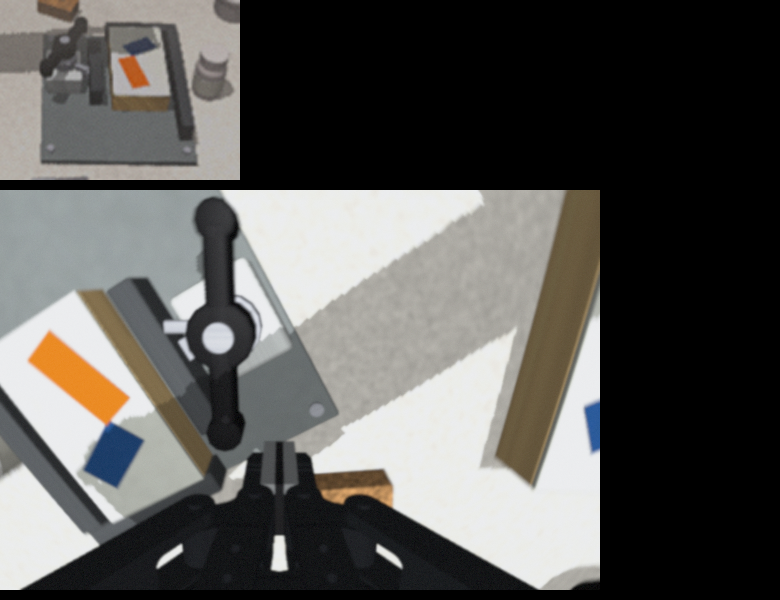

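The side view shows the panel end at the stop. In the wrist view the wing tip at about (265,238) lies just left of the closed fingers, which is the pushing side. I'll lower beside it and turn.

>>> jog_arm:
  plan: [0, 0, 0.9, 0, 0, 0, 0, 0, 0.9, 0, 0, 0, 0, 0, 0.9, 0, 0, 0, 0, 0, 0.87, 0, 0, 0, 0, 0, 0, 0, 0, 0]

```text
t: 13.75
position: [541.2, 21.6, 69.6]
orientation: [-0.002, -0.381, 0.925, 0.001]
wrist_force: [-0.5, -0.0, -0.4]
opening: 0.1
finger_force: 0.0
```

>>> jog_arm:
  plan: [0, -0.2, 0, 0, 0, 0, 0, -0.2, 0, 0, 0, 0, -0.14, -0.4, 0, 0, 0, 0.05, -0.14, -0.4, 0, 0, 0, 0.05, -0.14, -0.4, 0, 0, 0, 0.05, -0.14, -0.4, 0, 0, 0, 0.05]

```text
t: 14.5
position: [575.2, -5.8, 72.7]
orientation: [0.001, -0.074, 0.997, -0.0]
wrist_force: [-0.6, 0.5, 0.0]
opening: 0.0
finger_force: 0.3
```

Run:
```python
from h import *
v=np.load('v.npy');s=where(v)
look('w3')
# axis in tool frame
d=inv(v,s['position'][:2])-np.array([-95.2,19.8]);print('r',np.hypot(*d),'ang vice',np.degrees(np.arctan2(d[1],d[0])))
```

```text
t 14.5 vice [-59.7  61. ] z 72.7 yang 1.7182 tilt [ 0.0015 -0.0001] F [-0.6  0.5  0. ] open 0.01655325444232519 q [-0.22  0.33  1.73  0.    1.08 -1.94]
r 54.37100473669879 ang vice 49.2992396619241
```

View pics/w3.png

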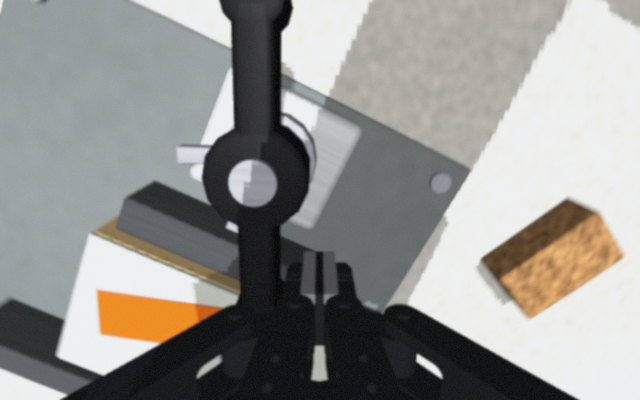

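The wrist view shows the bar, hub at (252,182), turned along with the tool and in contact with the fingers. Continue.

>>> jog_arm:
  plan: [-0.14, -0.4, 0, 0, 0, 0.05, -0.14, -0.4, 0, 0, 0, 0.05, -0.14, -0.4, 0, 0, 0, 0.05, -0.14, -0.4, 0, 0, 0, 0.05, -0.14, -0.4, 0, 0, 0, 0.05, -0.14, -0.4, 0, 0, 0, 0.05, -0.14, -0.4, 0, 0, 0, 0.05, -0.14, -0.4, 0, 0, 0, 0.05]

```text
t: 15.55
position: [571.5, -68.7, 72.7]
orientation: [0.001, 0.526, 0.851, 0.001]
wrist_force: [3.0, 4.5, -1.6]
opening: -0.2
finger_force: 2.3
```

Run:
```python
from h import *
v=np.load('v.npy');s=where(v)
d=inv(v,s['position'][:2])-np.array([-95.2,19.8]);print('r',np.hypot(*d),'ang vice',np.degrees(np.arctan2(d[1],d[0])))
```

```text
t 15.55 vice [-44.9  -0.2] z 72.7 yang 0.4637 tilt [0.0029 0.0008] F [ 3.   4.5 -1.6] open -0.2204251556576775 q [-0.33  0.33  1.73  0.    1.08 -0.79]
r 54.077695018786976 ang vice -21.679458910969853
```

>>> jog_arm:
  plan: [-0.14, -0.4, 0, 0, 0, 0.05, -0.14, -0.4, 0, 0, 0, 0.05, -0.14, -0.4, 0, 0, 0, 0.05, -0.14, -0.4, 0, 0, 0, 0.05, -0.14, -0.4, 0, 0, 0, 0.05, -0.14, -0.4, 0, 0, 0, 0.05, -0.14, -0.4, 0, 0, 0, 0.05, -0.14, -0.4, 0, 0, 0, 0.05, -0.14, -0.4, 0, 0, 0, 0.05]

```text
t: 16.68
position: [503.5, -82.0, 73.3]
orientation: [0.002, 0.952, 0.305, 0.002]
wrist_force: [5.2, -1.2, -2.5]
opening: -0.1
finger_force: 2.2
```

Run:
```python
from h import *
v=np.load('v.npy');s=where(v)
d=inv(v,s['position'][:2])-np.array([-95.2,19.8]);print('r',np.hypot(*d),'ang vice',np.degrees(np.arctan2(d[1],d[0])))
```

```text
t 16.675 vice [-106.1  -32.8] z 73.3 yang -0.9502 tilt [ 0.0058 -0.002 ] F [ 5.2 -1.2 -2.5] open -0.07627138716339951 q [-0.4   0.17  1.92  0.    1.05  0.55]
r 53.70683079398395 ang vice -101.68920004198002
```

>>> jog_arm:
  plan: [-0.14, -0.4, 0, 0, 0, 0.05, -0.14, -0.4, 0, 0, 0, 0.05, -0.14, -0.4, 0, 0, 0, 0.05, -0.14, -0.4, 0, 0, 0, 0.05, -0.14, -0.4, 0, 0, 0, 0.05, -0.14, -0.4, 0, 0, 0, 0.05, -0.14, -0.4, 0, 0, 0, 0.05, -0.14, -0.4, 0, 0, 0, 0.05]

```text
t: 17.68
position: [477.1, -24.2, 73.1]
orientation: [0.001, 0.95, -0.312, 0.002]
wrist_force: [0.4, -5.6, 0.3]
opening: 0.0
finger_force: 2.2
```

Run:
```python
from h import *
v=np.load('v.npy');s=where(v)
d=inv(v,s['position'][:2])-np.array([-95.2,19.8]);print('r',np.hypot(*d),'ang vice',np.degrees(np.arctan2(d[1],d[0])))
```

```text
t 17.675 vice [-148.2   14.8] z 73.1 yang -2.2062 tilt [ 0.0027 -0.003 ] F [ 0.4 -5.6  0.3] open 0.02369706026187885 q [-0.3   0.1   2.   -0.    1.04  1.9 ]
r 53.20777288236486 ang vice -174.6017722040902
```

Force has stayed near the clutch's 5 N for over 150°. Retreat: away from the wing (+y), then up, then aside along the tool's −x for a look.

>>> jog_arm:
  plan: [0, 0.25, 0, 0, 0, 0, 0, 0.25, 0, 0, 0, 0, 0, 0, -1, 0, 0, 0, 0, 0, -1, 0, 0, 0, 0, 0, -1, 0, 0, 0, 0, 0, -1, 0, 0, 0, -1, 0, -1, 0, 0, 0, -1, 0, -1, 0, 0, 0, -1, 0, -1, 0, 0, 0, 0, 0, 0, 0, 0, 0]

```text
t: 18.92
position: [422.1, 4.4, 213.2]
orientation: [-0.0, 0.951, -0.31, 0.002]
wrist_force: [0.9, 0.4, -0.7]
opening: -0.2
finger_force: 0.0
```

Run:
```python
from h import *
from rig import read_camera
v=np.load('v.npy');where(v);look('w4')
w=np.zeros((600,660,3),np.uint8)
for n in('scene',):
    c=read_camera(n);w[:180,:220]=cv2.resize(c['image'][185:295,255:390,::-1],(220,180),interpolation=cv2.INTER_CUBIC)
c=read_camera('side');w[:180,230:450]=cv2.resize(c['image'][180:285,300:430,::-1],(220,180),interpolation=cv2.INTER_CUBIC)
w[200:600,:640]=cv2.imread('pics/w4.png');cv2.imwrite('pics/m4.png',w)
```

```text
t 18.925 vice [-209.2   26. ] z 213.2 yang -2.201 tilt [ 0.0034 -0.0009] F [ 0.9  0.4 -0.7] open -0.2228350246039418 q [-0.28 -0.25  2.03  0.    1.36  1.92]
```

View pics/m4.png

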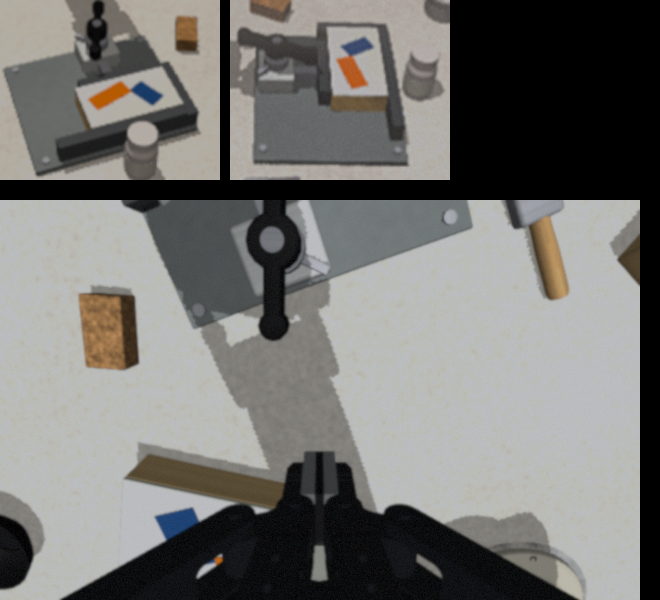

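Both views show the panel against jaw, fence and stop, with bystanders in place. I'll quantify handle and pointer turning: the tip is at (273,126), hub (271,39) and pointer (325,70).

Run:
```python
from h import *
from rig import read_camera
v=np.load('v.npy')
for n in('w1','w4'): cams[n]=pickle.load(open(n+'.pkl','rb'))
ax=np.array([-95.2,19.8])
def ang(n,u,z):
    d=inv(v,ray(n,u,z))-ax;return np.degrees(np.arctan2(d[1],d[0])).round(1),np.hypot(*d).round(1)
print('handle',ang('w1',(278,25),100),ang('w4',(273,125),100),'hub',inv(v,ray('w4',(271,39),100)))
print('pointer',ang('w1',(296,121),60),ang('w4',(326,70),60))
a=read_camera('side')['image'][185:250,330:410,::-1];cv2.imwrite('pics/s5.png',cv2.resize(a,None,fx=9,fy=9,interpolation=cv2.INTER_CUBIC))
```

```text
handle (np.float64(60.1), np.float64(57.6)) (np.float64(160.0), np.float64(56.6)) hub [-94.01881309  19.60767873]
pointer (np.float64(-29.7), np.float64(43.6)) (np.float64(-133.1), np.float64(41.6))
```

View pics/s5.png

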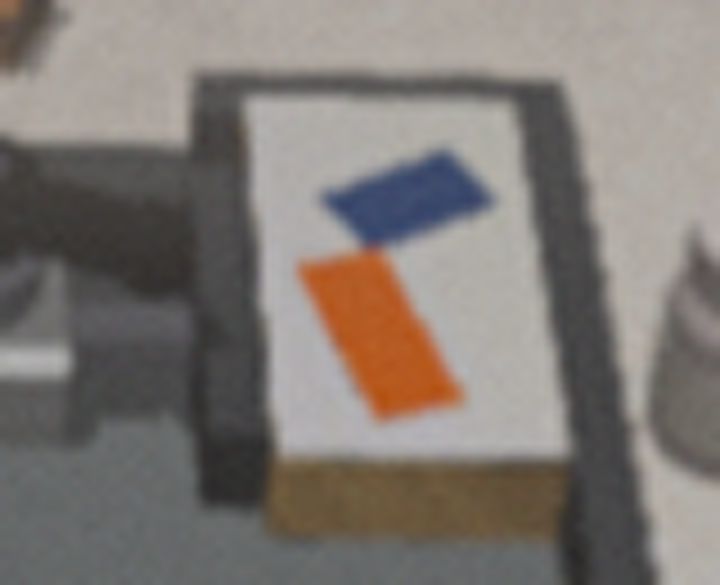

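The panel sits squarely between jaw and fence, tight to the stop. The collar turned 103° and the handle 260°, so the slip is about 157°, or 5 clicks. Handing in.

Run:
```python
from h import *
v=np.load('v.npy')
for u in[(245,98),(518,95),(275,460),(572,460)]: print(inv(v,ray('side',((u[0]+.5)/9-.5+330,(u[1]+.5)/9-.5+185),52)).round(1))
from rig import sign_off
print(sign_off())
```

```text
[ -4.8 109.5]
[ 86.8 114. ]
[ -4.7 -52.6]
[ 85.2 -50.4]
the job is handed in; nothing more can be done
None
```

The panel was pushed against the end stop first. It is now clamped squarely between jaw and fence, with about 157° of handle slip (five clicks). The other things looked undisturbed in the last pictures, and I handed the job in at about 19 s.

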